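# Park the hot-air nozzles in order of size

### The arm

A 6-joint arm with a two-finger parallel gripper is mounted at the origin on the work surface. World frame = base frame: x ahead of the robot, y to its left, z up, the work surface at z = 0. Lengths are in mm, angles in rad, forces in N, time in s.
With the tool pointing down it reaches from about 325 to 850 mm from the base axis. Payload 15.5 kg.
Tool frame: the origin (TCP) lies between the finger pads; the fingertips stand arm.nose_length ahead of it and the grasp point (between the pads) lies 8 mm behind it (arm.nose_length is the distance from the TCP to the fingertips, in mm); z points along the fingers, y is the line along which they close (so a half turn about z gives the same grasp; the last joint's range is limited). The gripper opens to 91 mm and grips with 3 to 60 N. Pads are 32 mm wide; open, the fingers measure 118 mm over their backs; the gripper's body (76 mm by 178 mm) begins 60 mm behind the grasp point.
Start: joints at [1.042, 0.494, 1.345, -0, 1.302, -0.096], TCP at [262.697, 567.113, 224.915] pointing down, gripper open.
Joint ranges: [-2.91, 2.91], [-0.82, 2.16], [0.22, 2.67], [-1.22, 4.37], [0.12, 2.79], [-3.08, 3.08]. Speed limits (rad/s): [1.89, 1.89, 2.57, 3.01, 3.01, 3.01].

### API

Orientations are given as [roll, pitch, yaw] about the fixed x, y, z axes, in that order (R = Rz(yaw) Ry(pitch) Rx(roll)).
In Python, from station import arm gives the robot as it stands.
- The arm moves only by the tool play_rows, never from a script. Its argument "targets" is one flat list of numbers, 4 for each row, row after row: the shift along the world's x, y, z in m, then the turn about the world's z in degrees. In form: [x, y, z, twist, x, y, z, twist, ...]. A call has 1 to 12 rows; each row is the pose to reach, as a shift and turn from the pose commanded when the call began; what a row does not reach only later rows make up. A row lasts 1/8 s, in which the tool goes at most 62.5 mm and 10.7 degrees, less where a joint would pass 70% of its speed; a pose out of reach is approached as far as the arm can. A call with a gripper value outside its range is refused whole. "gripper" is the finger opening in m, from 0 to 0.0912, set as the call begins (left out, the last holds). The fingers move at their own pace and stop on an object; "newtons" is the grip in N (left out, the last holds). Time passes only in rows, so rows that repeat a pose let the fingers close. It gives the time, the measured TCP pose, the force, the opening and the grip force at its end, in the units of the state.
- arm.sense(): the state, without advancing time (a new reading comes with each control period).
- arm.snapshot(name): name is "scene" or "top"; returns the picture (400x640x3 uint8, red, green, blue); there is no depth.
- arm.get_calibration(name): a dict with "fx", "fy", "cx", "cy" (pixels), "T" (4x4, takes a point from camera to world coordinates). Camera axes: x right, y down, z forward; pixel columns grow to the right and rows downward; lengths in mm; the calibration is good to about 2 mm. A picture is of the moment at which its call begins. get_calibration takes no time and is no camera call.
- arm.hand_in(): hands the job in; it is judged then, once.
Trained networks look in the newest picture that a camera, given by its name, has taken for a name from the list of things; names that differ only in an ending like _2 or _b are one class to them, and where a whole thing is asked for, a point or a joint stands for the part that bears it (a point fixed in the world has none). Each returns a list of dicts, best first, with "conf" (0 to 1); they miss things now and then, are a little off and sometimes report something else, mostly with a low value. They report only what shows in the picture. A call takes as long as a camera call. They do not tell look-alikes from the thing itself.
- arm.trace(label, camera): "mask" (400x640 bool, what is visible of it) and "rect" ([left, top, right, bottom] in pixels, round what is visible of it).
The state is a dict: "clock": time; "q": joint angles; "joint_vel": joint speeds; "joint_torque": joint torques, N m; "tool_pos": TCP position; "ee_rot": TCP orientation; "ft_force": force on the tool from outside, world axes, zero at the start; "ft_torque": the same for the moment, N m; "opening": opening from 0.0 (shut) to 1.0 (fully open); "finger_force": force on a finger pad.
Only numpy, scipy, OpenCV 4.12 (cv2) and the standard library are available. Lean on these libraries where they do the work, as an engineer would, in place of code of your own. Each camera call takes 0.05 s, during which the arm holds its last target. There are 200 camera calls.

### The job

Tidy the rework bench: park the four loose hot-air nozzles on the pin rack, one upright over each pin, flat on the plate and roughly centred on it, in order of hood size, with the smallest hood next to the hot-air handpiece and the largest at the far end. Set each one down rather than dropping it, do not knock any over, and leave the flux jar where it stands.

Things in the scene. Friction and masses are not known exactly. Their poses are not given: they have to be found in the camera images.
- nozzle30_mid (a point): the smallest of four loose steel hot-air nozzles, 68 mm tall, standing upright: a square hood 30 x 30 mm, 12 mm high, open below (27 mm square, 10.5 mm deep inside), and on its middle an upright round sleeve, 26 mm thick, from 14 mm above the foot to the top. Under 0.15 kg. This point: on the sleeve's axis, 34 mm above the foot; z up, x and y square to the hood. Grip the sleeve, above the hood, from any side.
- nozzle40_mid (a point): the second smallest of four loose steel hot-air nozzles, 68 mm tall, standing upright: a square hood 40 x 40 mm, 12 mm high, open below (37 mm square, 10.5 mm deep inside), and on its middle an upright round sleeve, 26 mm thick, from 14 mm above the foot to the top. Under 0.15 kg. This point: on the sleeve's axis, 34 mm above the foot; z up, x and y square to the hood. Grip the sleeve, above the hood, from any side.
- nozzle50_mid (a point): the second largest of four loose steel hot-air nozzles, 68 mm tall, standing upright: a square hood 50 x 50 mm, 12 mm high, open below (47 mm square, 10.5 mm deep inside), and on its middle an upright round sleeve, 26 mm thick, from 14 mm above the foot to the top. Under 0.15 kg. This point: on the sleeve's axis, 34 mm above the foot; z up, x and y square to the hood. Grip the sleeve, above the hood, from any side.
- nozzle60_mid (a point): the largest of four loose steel hot-air nozzles, 68 mm tall, standing upright: a square hood 60 x 60 mm, 12 mm high, open below (57 mm square, 10.5 mm deep inside), and on its middle an upright round sleeve, 26 mm thick, from 14 mm above the foot to the top. Under 0.15 kg. This point: on the sleeve's axis, 34 mm above the foot; z up, x and y square to the hood. Grip the sleeve, above the hood, from any side.
- pin_a: one of four identical brass pins, 6 mm thick, 8 mm tall, with an 18 mm foot disc, in a straight row 84 mm apart on the parking rack: a fixed aluminium plate 84 x 342 x 10 mm with a dark top strip. The letters do not tell the place in the row. A nozzle parks on the plate, hood over the pin. Origin: foot of the pin, on the plate's top.
- pin_b: one of four identical brass pins, 6 mm thick, 8 mm tall, with an 18 mm foot disc, in a straight row 84 mm apart on the parking rack: a fixed aluminium plate 84 x 342 x 10 mm with a dark top strip. The letters do not tell the place in the row. A nozzle parks on the plate, hood over the pin. Origin: foot of the pin, on the plate's top.
- pin_c: one of four identical brass pins, 6 mm thick, 8 mm tall, with an 18 mm foot disc, in a straight row 84 mm apart on the parking rack: a fixed aluminium plate 84 x 342 x 10 mm with a dark top strip. The letters do not tell the place in the row. A nozzle parks on the plate, hood over the pin. Origin: foot of the pin, on the plate's top.
- pin_d: one of four identical brass pins, 6 mm thick, 8 mm tall, with an 18 mm foot disc, in a straight row 84 mm apart on the parking rack: a fixed aluminium plate 84 x 342 x 10 mm with a dark top strip. The letters do not tell the place in the row. A nozzle parks on the plate, hood over the pin. Origin: foot of the pin, on the plate's top.
- cradle: hot-air handpiece, a black tube 40 mm thick with a steel barrel, in a fixed low cradle off one end of the rack (either end), about 110 mm from the nearest pin. It reaches 45 mm to its -x (robot) side and 172 mm to its +x, 68 mm tall. Origin: on the bench, in line with the pins. Off the rack's other end: a fixed round brass-wool tip cleaner, 72 mm across, 45 mm tall.
- flux_jar: loose flux jar standing among the nozzles, amber glass with a white screw cap, 45 mm across, 36 mm tall; not part of the job. Origin: centre of its underside.
Not all that is in view belongs to the job. Leave any pink look-alike of the part that bears nozzle50_mid alone. What is shaped like the part that bears nozzle40_mid but blue is not meant.

How it is judged (in metres and radians):
At the end, for the whole second after the job is handed in: Each nozzle stands upright (within 0.08 rad), hood down on the rack's plate (its middle 39 to 48 mm above the bench), its axis within 12 mm of a pin, in order of hood size along the row with the 30 mm hood on the pin nearest the handpiece cradle, then 40, 50 and 60 mm; all are released and at rest ((horizontal distance between nozzle30_mid and pin_a below 0.012 m or horizontal distance between nozzle30_mid and pin_b below 0.012 m or horizontal distance between nozzle30_mid and pin_c below 0.012 m or horizontal distance between nozzle30_mid and pin_d below 0.012 m) and horizontal distance between nozzle30_mid and cradle between 0.074 and 0.144 m and height (world z) of nozzle30_mid between 0.039 and 0.048 m and angle between each of nozzle30_mid, nozzle40_mid, nozzle50_mid, nozzle60_mid's own z axis and vertical below 0.08 rad and linear speed of each of nozzle30, nozzle40, nozzle50, nozzle60 below 0.02 m/s and (horizontal distance between nozzle40_mid and pin_a below 0.012 m or horizontal distance between nozzle40_mid and pin_b below 0.012 m or horizontal distance between nozzle40_mid and pin_c below 0.012 m or horizontal distance between nozzle40_mid and pin_d below 0.012 m) and horizontal distance between nozzle40_mid and cradle between 0.158 and 0.228 m and height (world z) of nozzle40_mid between 0.039 and 0.048 m and (horizontal distance between nozzle50_mid and pin_a below 0.012 m or horizontal distance between nozzle50_mid and pin_b below 0.012 m or horizontal distance between nozzle50_mid and pin_c below 0.012 m or horizontal distance between nozzle50_mid and pin_d below 0.012 m) and horizontal distance between nozzle50_mid and cradle between 0.242 and 0.312 m and height (world z) of nozzle50_mid between 0.039 and 0.048 m and (horizontal distance between nozzle60_mid and pin_a below 0.012 m or horizontal distance between nozzle60_mid and pin_b below 0.012 m or horizontal distance between nozzle60_mid and pin_c below 0.012 m or horizontal distance between nozzle60_mid and pin_d below 0.012 m) and horizontal distance between nozzle60_mid and cradle between 0.326 and 0.396 m and height (world z) of nozzle60_mid between 0.039 and 0.048 m); the robot touches nothing.
It fails at once if a nozzle is tipped over (angle between any of nozzle30_mid, nozzle40_mid, nozzle50_mid, nozzle60_mid's own z axis and vertical above 0.7 rad).
It fails at once if a nozzle is dropped from more than 25 mm above the rack's plate ((height (world z) of nozzle30_mid above 0.07 m and contact force between the fingers and nozzle30 below 0.02 N) or (height (world z) of nozzle40_mid above 0.07 m and contact force between the fingers and nozzle40 below 0.02 N) or (height (world z) of nozzle50_mid above 0.07 m and contact force between the fingers and nozzle50 below 0.02 N) or (height (world z) of nozzle60_mid above 0.07 m and contact force between the fingers and nozzle60 below 0.02 N)).
It fails at once if the flux jar is moved by more than 15 mm (distance of flux_jar from where it was at the start of the episode above 0.015 m).
It also fails if it takes over 101 s, if anything falls off the work surface, if the arm or the gripper's body presses on something with over 40 N, if the wrist force passes 120 N, or if a joint passes its speed limit or range.

## Working session

There is one attempt and no reset: what is moved stays moved. The work goes in short steps, Python scripts to look and compute and a tool call to move; the robot and the scene stay as the last step left them, time stands still between calls to the robot, and variables do not carry over. Pictures are saved under pics/ and viewed, at most 14 in all, crops included, and the job is handed in when it is done.

Besides the shell and the picture viewer there is one more tool, called as name(argument=value, ...) on one line, values as JSON. play_rows: Moves the arm, as the interface text tells. Its arguments: {"type":"object","properties":{"targets":{"type":"array","items":{"type":"number"}},"gripper":{"type":"number"},"newtons":{"type":"number"}},"required":["targets"]}

```bash
mkdir -p pics
cat > h.py <<'E'
import numpy as np, cv2
from station import arm
def proj(c,p):
    T=np.array(c["T"]);q=np.linalg.inv(T)@np.append(p,1);return c["fx"]*q[0]/q[2]+c["cx"],c["fy"]*q[1]/q[2]+c["cy"]
def back(c,u,v,z):
    T=np.array(c["T"]);d=T[:3,:3]@np.array([(u-c["cx"])/c["fx"],(v-c["cy"])/c["fy"],1]);o=T[:3,3]
    return o+d*(z-o[2])/d[2]
def save(im,n): cv2.imwrite(f"pics/{n}.png",im[:,:,::-1])
E
python3 - <<'E'
from h import *
for n in("top","scene"):
    im=arm.snapshot(n);save(im,n+"0");c=arm.get_calibration(n);print(n,np.round(np.array(c["T"])[:3],2).tolist(),c["fx"])
    if n=="top":
        for l in["nozzle30_mid","nozzle40_mid","nozzle50_mid","nozzle60_mid","pin_a","cradle","flux_jar"]:
            for r in arm.trace(l,n):
                m=r["mask"];ys,xs=np.nonzero(m);print(l,round(r["conf"],2),[round(float(x)) for x in r["rect"]],xs.mean().round(1),ys.mean().round(1),np.round(back(c,xs.mean(),ys.mean(),{"p":14,"n":40,"c":40,"f":20}[l[0]])[:2]))
print(arm.nose_length,arm.sense())
E
```

```text
top [[-0.01, -1.0, 0.05, 446.17], [-1.0, 0.01, 0.01, -10.21], [-0.02, -0.05, -1.0, 1019.42]] 444.6876749606595
nozzle30_mid 0.59 [186, 221, 208, 237] 197.4 227.6 [440. 281.]
nozzle40_mid 0.87 [261, 209, 282, 234] 266.5 221.8 [451. 128.]
nozzle40_mid 0.71 [257, 255, 276, 279] 268.4 266.1 [354. 125.]
nozzle40_mid 0.51 [291, 186, 314, 205] 301.8 195.2 [508.  50.]
nozzle50_mid 0.88 [370, 266, 394, 292] 380.7 279.6 [ 322. -121.]
nozzle50_mid 0.71 [400, 165, 424, 192] 413.7 180.0 [ 539. -197.]
nozzle50_mid 0.58 [364, 208, 396, 234] 378.5 220.1 [ 451. -118.]
nozzle50_mid 0.2 [187, 221, 208, 237] 197.4 227.2 [440. 281.]
nozzle60_mid 0.74 [431, 208, 461, 240] 445.6 225.4 [ 438. -265.]
pin_a 0.63 [279, 130, 286, 137] 285.2 132.1 [655.  88.]
pin_a 0.56 [357, 129, 364, 137] 358.6 131.6 [654. -80.]
cradle 0.8 [188, 53, 216, 151] 201.6 108.1 [707. 273.]
flux_jar 0.67 [322, 224, 342, 245] 331.4 232.3 [425. -15.]
scene [[-0.18, 0.63, -0.75, 1021.0], [0.98, 0.1, -0.16, 113.88], [-0.02, -0.77, -0.64, 498.32]] 370.5781721055217
11.0 {'clock': 0.45, 'q': array([ 1.04147615e+00,  4.93680655e-01,  1.34557806e+00, -1.62938424e-05,
        1.30248635e+00, -9.55002247e-02]), 'joint_vel': array([-0.00032963, -0.00095402, -0.00119143,  0.00039492,  0.00022917,
        0.00091019]), 'joint_torque': array([ 4.54903375e-04, -8.77971053e+01, -3.81933260e+01,  7.10738520e-02,
        4.58181370e-02, -1.71408078e-05]), 'tool_pos': array([262.69401779, 567.06804454, 224.83829828]), 'ee_rot': array([-3.14143944e+00,  1.10522796e-06,  2.70777703e+00]), 'ft_force': array([0.29754093, 0.03120915, 1.15270083]), 'ft_torque': array([-0.04973627, -0.05780856,  0.03731437]), 'finger_force': 0.0, 'opening': 0.9983156095376334}
```

```bash
python3 -c "
import cv2
a=cv2.imread('pics/top0.png')[40:310,160:480];cv2.imwrite('pics/top0c.png',cv2.resize(a,None,fx=2.5,fy=2.2,interpolation=2)[:600])"
```

```text
(no output)
```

View pics/top0c.png

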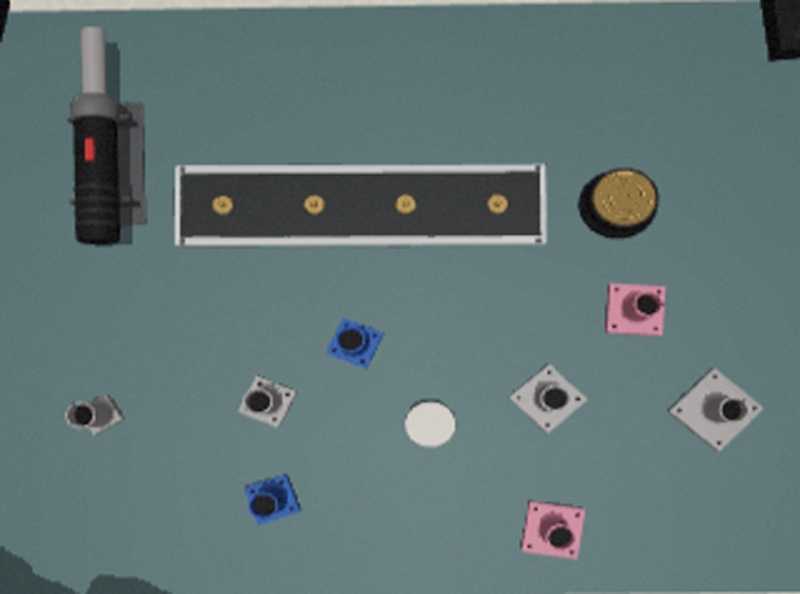

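View pics/scene0.png

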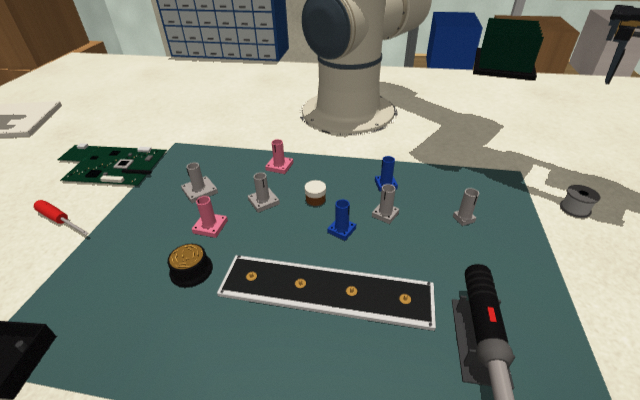

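The top view shows the handpiece at left (+y), with pins at about u = 249, 286, 322 and 359, v = 133, and the brass-wool cleaner at right. The steel nozzles' sleeve tops are at about (194,229), (264,222), (382,221) and (453,226), running 30, 40, 50, 60 from left to right. The blue and pink ones are decoys.

Run:
```python
from h import *
im=cv2.imread("pics/top0.png");g=im.max(2).astype(int);c=arm.get_calibration("top")
for n,u,v in[("30",193.6,228.6),("40",263.6,222.3),("50",381.6,220.9),("60",452.8,226.4)]:
    u0,v0=int(u)-8,int(v)-8;w=(g[v0:v0+17,u0:u0+17]<55).astype(np.uint8)
    k,l,s,ce=cv2.connectedComponentsWithStats(w);i=l[8,8] or 1+s[1:,4].argmax()
    print(n,s[i],np.round(ce[i]+[u0,v0],1),np.round(back(c,*(ce[i]+[u0,v0]),67)[:2],1))
hsv=cv2.cvtColor(im,cv2.COLOR_BGR2HSV)
for u in(248.8,285.6,322,359.2):
    u0,v0=int(u)-7,125;w=((hsv[v0:v0+16,u0:u0+15,1]>90)&(g[v0:v0+16,u0:u0+15]>80)).astype(np.uint8)
    ys,xs=np.nonzero(w);p=(xs.mean()+u0,ys.mean()+v0);print("pin",len(xs),np.round(p,1),np.round(back(c,*p,12)[:2],1))
```

```text
30 [ 5  5  7  8 45] [192.8 228.3] [438.2 283. ]
40 [ 4  4  9  9 57] [263.1 222.2] [449.6 131.8]
50 [ 5  5  9  9 57] [381.6 220.7] [ 449.8 -121.9]
60 [ 5  4  8  9 51] [452.3 225.8] [ 437.1 -271.8]
pin 56 [248.6 132.7] [655.2 172.3]
pin 54 [285.3 132.4] [654.6  88.1]
pin 55 [321.8 132.3] [653.7   4.4]
pin 56 [358.6 132.1] [652.7 -79.7]
```

play_rows(targets=[0.025,-0.04,0,-9,0.05,-0.08,0,-18,0.075,-0.12,0,-27,0.1,-0.16,0,-36,0.125,-0.2,-0.03,-45,0.15,-0.24,-0.06,-54,0.17,-0.275,-0.09,-63,0.175,-0.284,-0.1,-65.1,0.175,-0.284,-0.1,-65.1,0.175,-0.284,-0.1,-65.1], gripper=0.0912, newtons=20)

```text
clock: 1.7
tool_pos: [437.7, 284.3, 125.7]
ee_rot: [3.141, -0.001, 1.574]
ft_force: [-1.0, -0.7, -1.0]
opening: 1.0
finger_force: 0.0
```

play_rows(targets=[0,-0.001,-0.03,0,0,-0.001,-0.06,0,0,-0.001,-0.08,0,0,-0.001,-0.085,0,0,-0.001,-0.085,0])

```text
clock: 2.33
tool_pos: [437.8, 282.9, 40.6]
ee_rot: [3.141, -0.0, 1.573]
ft_force: [0.1, -0.2, 0.2]
opening: 0.997
finger_force: 0.0
```

play_rows(targets=[0,0,0,0,0,0,0,0,0,0,0,0,0,0,0,0,0,0,0,0,0,0,0,0,0,0,0,0,0,0,0,0,0,0,0,0,0,0,0,0], gripper=0.015)

```text
clock: 3.58
tool_pos: [437.7, 282.1, 39.9]
ee_rot: [-3.142, 0.0, 1.572]
ft_force: [-0.2, -0.7, -0.3]
opening: 0.282
finger_force: 20.0
```

play_rows(targets=[0,0,0.02,0,0,0,0.05,0,0,0,0.08,0,0.04,-0.02,0.08,0,0.08,-0.04,0.08,0,0.12,-0.06,0.08,0,0.16,-0.08,0.08,0,0.2,-0.1,0.08,0,0.2175,-0.11,0.08,0,0.2175,-0.11,0.08,0,0.2175,-0.11,0.08,0,0.2175,-0.11,0.08,0])

```text
clock: 5.08
tool_pos: [654.3, 172.7, 120.0]
ee_rot: [-3.141, 0.0, 1.572]
ft_force: [1.1, -0.5, -0.4]
opening: 0.289
finger_force: 20.0
```

Run:
```python
from h import *
im=arm.snapshot("scene");save(cv2.resize(im[180:360,200:540],None,fx=2.3,fy=2.3),"s1")
```

```text
(no output)
```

View pics/s1.png

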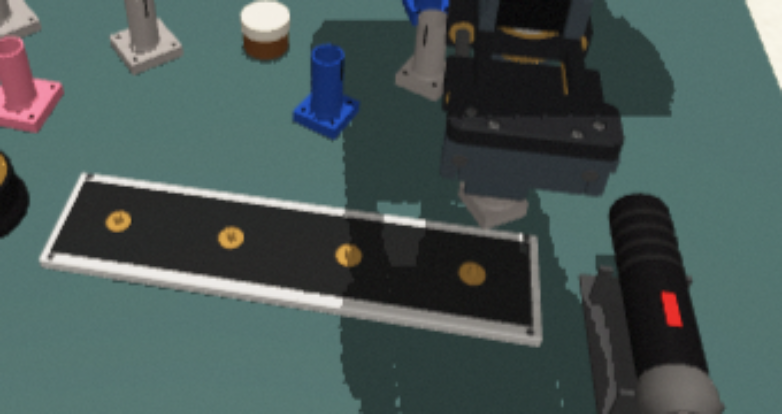

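The 30 mm nozzle hangs upright at about (490,205) in the crop, and the pin at (472,273) is clear, so I'll lower it.

play_rows(targets=[0.001,0,-0.02,0,0.001,0,-0.04,0,0.001,0,-0.055,0,0.001,0,-0.064,0,0.001,0,-0.069,0,0.001,0,-0.0695,0,0.001,0,-0.0695,0,0.001,0,-0.0695,0])

```text
clock: 6.12
tool_pos: [656.4, 172.1, 50.9]
ee_rot: [3.141, -0.0, 1.572]
ft_force: [-0.9, -0.1, -0.8]
opening: 0.279
finger_force: 20.0
```

play_rows(targets=[0,0,0,0,0,0,0,0,0,0,0,0,0,0,0,0,0,0,0,0,0,0,0,0], gripper=0.06)

```text
clock: 6.88
tool_pos: [656.2, 172.1, 50.4]
ee_rot: [-3.142, 0.0, 1.572]
ft_force: [0.3, -0.4, 0.6]
opening: 0.659
finger_force: 0.0
```

play_rows(targets=[0,0,0.03,0,0,0,0.08,0,-0.05,-0.01,0.08,0,-0.1,-0.02,0.08,0,-0.15,-0.03,0.08,0,-0.2,-0.04,0.08,0,-0.2065,-0.0403,0.08,0,-0.2065,-0.0403,0.08,0,-0.2065,-0.0403,0.08,0], gripper=0.08)

```text
clock: 8.0
tool_pos: [451.2, 132.0, 130.5]
ee_rot: [3.14, -0.0, 1.572]
ft_force: [-0.2, 1.0, 0.5]
opening: 0.875
finger_force: 0.0
```

Run:
```python
from h import *
im=arm.snapshot("scene");save(cv2.resize(im[180:360,200:540],None,fx=2.3,fy=2.3),"s2")
```

```text
(no output)
```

View pics/s2.png

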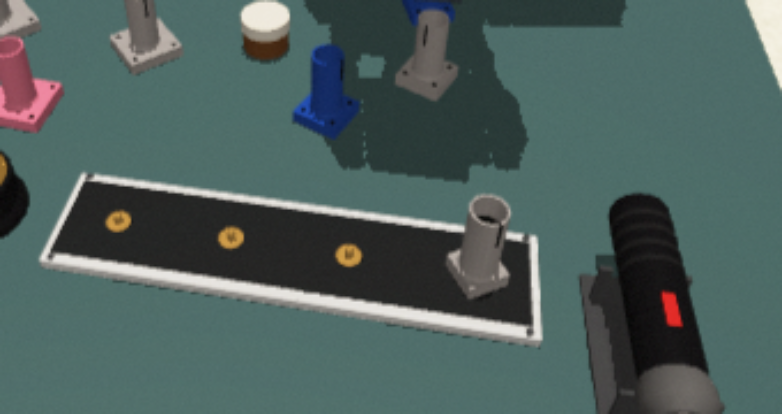

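The 30 mm nozzle stands upright over its pin at about (478,270) in the crop. The 40 mm one is next.

play_rows(targets=[0,0,-0.04,0,0,0,-0.075,0,0,0,-0.09,0,0,0,-0.09,0,0,0,-0.09,0])

```text
clock: 8.68
tool_pos: [450.4, 131.9, 40.8]
ee_rot: [3.141, -0.0, 1.572]
ft_force: [-0.1, -0.4, 0.1]
opening: 0.875
finger_force: 0.0
```

play_rows(targets=[0,0,0,0,0,0,0,0,0,0,0,0,0,0,0,0,0,0,0,0,0,0,0,0,0,0,0,0,0,0,0,0], gripper=0.015)

```text
clock: 9.68
tool_pos: [449.7, 131.8, 40.4]
ee_rot: [3.142, -0.0, 1.572]
ft_force: [-0.9, 0.3, 1.2]
opening: 0.282
finger_force: 20.0
```

play_rows(targets=[0,0,0.02,0,0,0,0.05,0,0,0,0.08,0,0.04,-0.008,0.08,0,0.08,-0.016,0.08,0,0.12,-0.025,0.08,0,0.16,-0.034,0.08,0,0.19,-0.04,0.08,0,0.205,-0.0437,0.08,0,0.205,-0.0437,0.08,0,0.205,-0.0437,0.08,0,0.205,-0.0437,0.08,0])

```text
clock: 11.18
tool_pos: [653.9, 88.4, 120.5]
ee_rot: [-3.141, -0.0, 1.572]
ft_force: [-0.2, -0.3, 0.1]
opening: 0.282
finger_force: 20.0
```

play_rows(targets=[0,0,-0.02,0,0,0,-0.04,0,0,0,-0.055,0,0,0,-0.064,0,0,0,-0.069,0,0,0,-0.0695,0,0,0,-0.0695,0,0,0,-0.0695,0])

```text
clock: 12.18
tool_pos: [654.9, 88.1, 51.3]
ee_rot: [3.141, -0.0, 1.572]
ft_force: [-0.5, -0.3, 0.8]
opening: 0.28
finger_force: 20.0
```

play_rows(targets=[0,0,0,0,0,0,0,0,0,0,0,0,0,0,0,0,0,0,0,0,0,0,0,0], gripper=0.06)

```text
clock: 12.92
tool_pos: [654.7, 88.1, 50.9]
ee_rot: [3.142, 0.0, 1.572]
ft_force: [0.8, 0.2, -0.2]
opening: 0.658
finger_force: 0.0
```

play_rows(targets=[0,0,0.03,0,0,0,0.08,0,-0.034,-0.035,0.08,0,-0.068,-0.07,0.08,0,-0.102,-0.105,0.08,0,-0.136,-0.14,0.08,0,-0.17,-0.175,0.08,0,-0.205,-0.21,0.08,0,-0.205,-0.21,0.08,0,-0.205,-0.21,0.08,0], gripper=0.08)

```text
clock: 14.18
tool_pos: [450.2, -122.0, 131.1]
ee_rot: [3.141, 0.0, 1.571]
ft_force: [0.6, -0.1, -0.4]
opening: 0.875
finger_force: 0.0
```

play_rows(targets=[0,0,-0.04,0,0,0,-0.075,0,0,0,-0.0905,0,0,0,-0.0905,0,0,0,-0.0905,0])

```text
clock: 14.8
tool_pos: [450.5, -121.6, 40.9]
ee_rot: [3.141, 0.0, 1.572]
ft_force: [-0.0, -0.4, -0.2]
opening: 0.875
finger_force: 0.0
```

play_rows(targets=[0,0,0,0,0,0,0,0,0,0,0,0,0,0,0,0,0,0,0,0,0,0,0,0,0,0,0,0,0,0,0,0], gripper=0.015)

```text
clock: 15.8
tool_pos: [449.7, -121.9, 40.4]
ee_rot: [3.142, 0.0, 1.572]
ft_force: [-0.1, -0.5, 0.4]
opening: 0.278
finger_force: 20.0
```

play_rows(targets=[0,0,0.02,0,0,0,0.05,0,0,0,0.08,0,0.034,0.021,0.08,8,0.068,0.042,0.08,16,0.102,0.063,0.08,24,0.136,0.084,0.08,32,0.17,0.105,0.08,40,0.204,0.1263,0.08,45,0.204,0.1263,0.08,45,0.204,0.1263,0.08,45,0.204,0.1263,0.08,45])

```text
clock: 17.3
tool_pos: [652.8, 3.9, 120.3]
ee_rot: [-3.141, -0.001, 2.356]
ft_force: [0.2, 0.3, -0.8]
opening: 0.279
finger_force: 20.0
```

play_rows(targets=[0,0,-0.02,0,0,0,-0.04,0,0,0,-0.055,0,0,0,-0.064,0,0,0,-0.069,0,0,0,-0.0695,0,0,0,-0.0695,0,0,0,-0.0695,0])

```text
clock: 18.3
tool_pos: [653.9, 4.4, 51.3]
ee_rot: [3.141, 0.0, 2.357]
ft_force: [0.0, 0.0, -1.2]
opening: 0.279
finger_force: 20.0
```

play_rows(targets=[0,0,0,0,0,0,0,0,0,0,0,0,0,0,0,0,0,0,0,0,0,0,0,0], gripper=0.06)

```text
clock: 19.05
tool_pos: [653.7, 4.4, 50.9]
ee_rot: [3.142, 0.0, 2.357]
ft_force: [0.7, 0.1, -0.3]
opening: 0.657
finger_force: 0.0
```

play_rows(targets=[0,0,0.03,0,0,0,0.08,0,-0.031,-0.04,0.08,-8,-0.062,-0.08,0.08,-16,-0.093,-0.12,0.08,-24,-0.124,-0.16,0.08,-32,-0.155,-0.2,0.08,-40,-0.186,-0.24,0.08,-45,-0.2166,-0.2762,0.08,-45,-0.2166,-0.2762,0.08,-45,-0.2166,-0.2762,0.08,-45,-0.2166,-0.2762,0.08,-45], gripper=0.08)

```text
clock: 20.55
tool_pos: [437.7, -271.1, 130.9]
ee_rot: [3.141, -0.0, 1.573]
ft_force: [-0.4, 0.1, 0.4]
opening: 0.876
finger_force: 0.0
```

play_rows(targets=[0,0,-0.04,0,0,0,-0.075,0,0,0,-0.0905,0,0,0,-0.0905,0,0,0,-0.0905,0])

```text
clock: 21.18
tool_pos: [437.8, -272.0, 41.4]
ee_rot: [3.141, 0.001, 1.572]
ft_force: [-0.4, 0.4, 0.4]
opening: 0.878
finger_force: 0.0
```

play_rows(targets=[0,0,0,0,0,0,0,0,0,0,0,0,0,0,0,0,0,0,0,0,0,0,0,0,0,0,0,0,0,0,0,0], gripper=0.015)

```text
clock: 22.18
tool_pos: [437.1, -271.8, 40.4]
ee_rot: [-3.142, -0.0, 1.572]
ft_force: [0.5, 0.2, 0.1]
opening: 0.279
finger_force: 20.0
```

Run:
```python
from h import *
im=arm.snapshot("scene");save(cv2.resize(im[140:360,120:460],None,fx=2.3,fy=2.3),"s3")
```

```text
(no output)
```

View pics/s3.png

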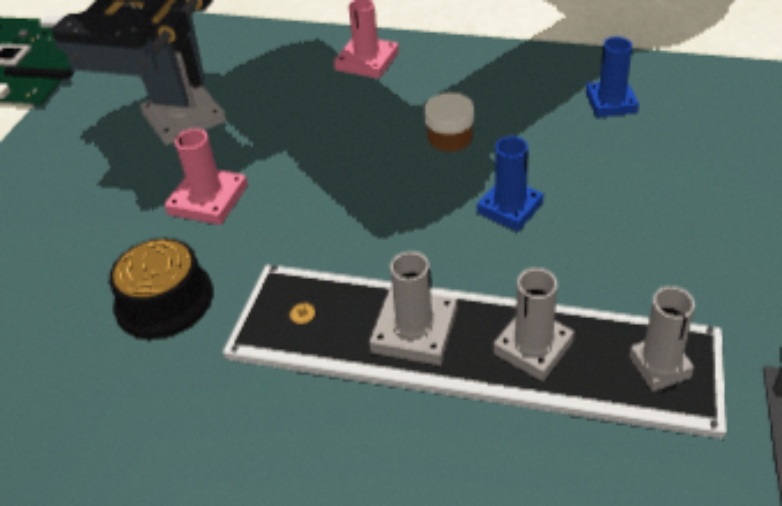

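Three nozzles are parked upright: 50 at (412,300), 40 at (535,320) and 30 at (665,340) in the crop. The free pin is at (302,313) and the 60 mm nozzle is gripped. The pink decoy lies on the straight path, so I'll lift higher.

play_rows(targets=[0,0,0.03,0,0,0,0.07,0,0,0,0.1,0,0.036,0.032,0.1,0,0.072,0.064,0.1,0,0.108,0.096,0.1,0,0.144,0.128,0.1,0,0.18,0.16,0.1,0,0.2156,0.1921,0.1,0,0.2156,0.1921,0.1,0,0.2156,0.1921,0.1,0,0.2156,0.1921,0.1,0])

```text
clock: 23.72
tool_pos: [651.9, -80.4, 140.3]
ee_rot: [-3.141, -0.0, 1.571]
ft_force: [-0.3, -0.7, 0.3]
opening: 0.285
finger_force: 20.0
```

play_rows(targets=[0,0,-0.03,0,0,0,-0.06,0,0,0,-0.075,0,0,0,-0.084,0,0,0,-0.089,0,0,0,-0.0895,0,0,0,-0.0895,0,0,0,-0.0895,0])

```text
clock: 24.72
tool_pos: [652.9, -79.7, 51.4]
ee_rot: [3.141, 0.0, 1.572]
ft_force: [0.9, -0.5, -1.2]
opening: 0.278
finger_force: 20.0
```

play_rows(targets=[0,0,0,0,0,0,0,0,0,0,0,0,0,0,0,0,0,0,0,0,0,0,0,0], gripper=0.06)

```text
clock: 25.48
tool_pos: [652.7, -79.7, 50.9]
ee_rot: [-3.141, -0.0, 1.572]
ft_force: [0.3, 0.3, -0.0]
opening: 0.657
finger_force: 0.0
```

play_rows(targets=[0,0,0.03,0,0,0,0.08,0,-0.05,0,0.1,0,-0.1,0,0.13,0,-0.15,0,0.15,0,-0.2,0,0.15,0,-0.24,0,0.15,0,-0.24,0,0.15,0,-0.24,0,0.15,0,-0.24,0,0.15,0])

```text
clock: 26.72
tool_pos: [413.7, -79.8, 200.9]
ee_rot: [3.141, 0.0, 1.572]
ft_force: [0.4, -0.8, -0.5]
opening: 0.657
finger_force: 0.0
```

Run:
```python
from h import *
im=arm.snapshot("scene");save(cv2.resize(im[140:360,120:460],None,fx=2.3,fy=2.3),"s4")
im=arm.snapshot("top");save(cv2.resize(im[100:250,170:490],None,fx=2.5,fy=2.5),"t4")
```

```text
(no output)
```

View pics/s4.png

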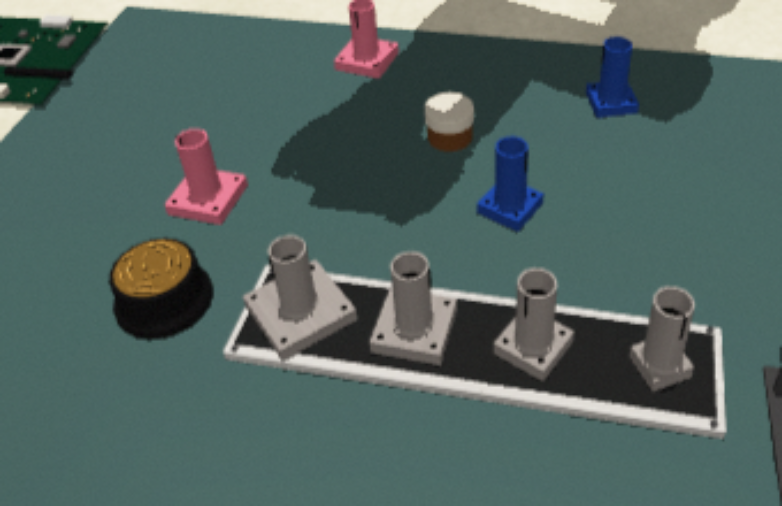

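View pics/t4.png

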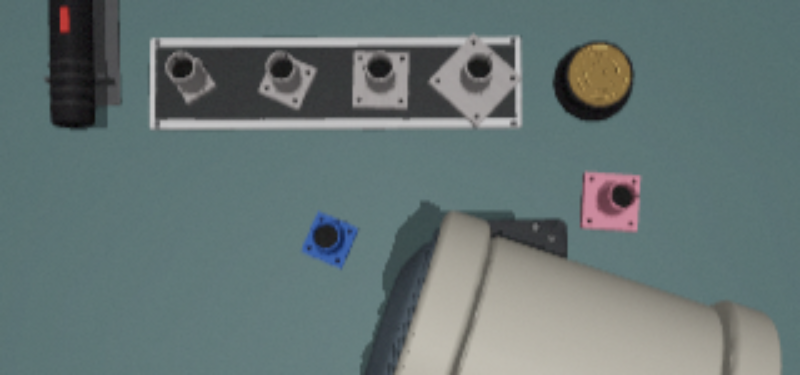

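All four stand upright in order, and the jar and decoys are untouched. I'll do a quick numeric check of the axes against the pins, then hand in.

Run:
```python
from h import *
im=arm.snapshot("top");g=im.max(2).astype(int);c=arm.get_calibration("top");ok=True
for x,y in[(655.2,172.3),(654.6,88.1),(653.7,4.4),(652.7,-79.7)]:
    u,v=proj(c,[x,y,77]);u0,v0=int(round(u))-6,int(round(v))-6
    k,l,s,ce=cv2.connectedComponentsWithStats((g[v0:v0+13,u0:u0+13]<55).astype(np.uint8));i=l[6,6] or 1
    e=back(c,*(ce[i]+[u0,v0]),77)[:2]-[x,y];print(s[i][4],e.round(1));ok&=np.hypot(*e)<8
if ok: print(arm.hand_in())
```

```text
49 [-0.5  1.6]
52 [-1.4 -0.1]
51 [-1.5 -0.2]
50 [-1.8 -1.2]
the job is handed in; nothing more can be done
None
```

All four nozzles are parked upright on the rack in order 30, 40, 50, 60 mm from the handpiece, each within about 2 mm of its pin by camera, with the flux jar untouched, and the job is handed in (no verdict was returned).

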